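Restock the two-leaf bit chest and shut it, rebated leaf first

ROBOT

A 6-joint arm with a two-finger parallel gripper is mounted at the origin on the work surface. World frame = base frame: x ahead of the robot, y to its left, z up, the work surface at z = 0. Lengths are in mm, angles in degrees, forces in N, time in s.
With the tool pointing down it reaches from about 350 to 850 mm from the base axis. Payload 8.1 kg.
Tool frame: the origin (TCP) lies at the very end of the fingers, on their centre line; the grasp point (between the pads) lies 19 mm behind it (r.grip_depth is the distance from the TCP to the grasp point, in mm); y points along the fingers, z is the direction in which the jaws open and shut, and the axes are right-handed (so a half turn about y gives the same grasp; the last joint's range is limited). The gripper opens to 85 mm and grips with 20 to 120 N. Pads are 22 mm wide; open, the fingers measure 114 mm over their backs; the gripper's body (76 mm by 85 mm) begins 54 mm behind the grasp point. The pads swing forward as they close: fully open they stand 13 mm farther back than shut.
Start: joints at [61.742, 7.471, 85.268, -0, 87.261, -4.893], TCP at [237.934, 550.811, 195.792] pointing down, gripper open.
Joint ranges: [-169.43, 169.43], [-51.17, 129.36], [1.28, 143.12], [-76.62, 256.62], [0, 156.53], [-152.29, 152.29]. Speed limits (degrees/s): [136.94, 136.94, 159.86, 180, 180, 180].

INTERFACE

Orientations are given as [roll, pitch, yaw] about the fixed x, y, z axes, in that order (R = Rz(yaw) Ry(pitch) Rx(roll)).
In Python, from bench import readout, eyes, r gives the robot as it stands. The module is installed in compiled form; this text tells all that it offers.
- The arm moves only by the tool move_arm, never from a script. Its argument "motion" is text: rows parted by semicolons, each of 6 numbers parted by spaces: the shift along the world's x, y, z in cm, then the turn, a rotation vector about the world's x, y, z in degrees. A call has 1 to 10 rows; each row is the pose to reach, as a shift and turn from the pose commanded when the call began; what a row does not reach only later rows make up. A row lasts 1/12 s, in which the tool goes at most 41.7 mm and 7.16 degrees, less where a joint would pass 70% of its speed; a pose out of reach is approached as far as the arm can. A call with a gripper value outside its range is refused whole. "fingers" is the finger opening in cm, from 0 to 8.54, set as the call begins (left out, the last holds). The fingers move at their own pace and stop on an object; "squeeze" is the grip in N (left out, the last holds). Time passes only in rows, so rows that repeat a pose let the fingers close. It gives the time, the measured TCP pose, the force and the opening at its end, in the units of the state.
- readout.sense(): the state, without advancing time (a new reading comes with each control period).
- eyes.snapshot(name): name is "scene" or "top"; returns a dict with "image" (400x640x3 uint8, blue, green, red), "fx", "fy", "cx", "cy" (pixels), "world_to_cam" (4x4, takes a point from world to camera coordinates). Camera axes: x right, y down, z forward; pixel columns grow to the right and rows downward; lengths in mm; the calibration is good to about 2 mm. A picture is of the moment at which its call begins. There is no depth.
- r.hand_in(): hands the job in, once; it reports no verdict.
The state is a dict: "time": time; "joint_pos": joint angles; "qd": joint speeds; "joint_efforts": joint torques, N m; "tool_pos": TCP position; "tcp_rot": TCP orientation; "ft_force": force on the tool from outside, world axes, zero at the start; "wrist_torque": the same for the moment, N m; "finger_gap": finger opening in mm.
Only numpy, scipy, OpenCV 4.12 (cv2) and the standard library are available. Lean on these libraries where they do the work, as an engineer would, in place of code of your own. Each camera call takes 0.05 s, during which the arm holds its last target. There are 200 camera calls.

TASK

Restock the bit chest: take the two red-capped empties out of its rack and put them in the grey tray, and stand every green-capped tube from the bench fully home in a free hole of the rack; the blue one stays in its hole. Then shut the chest: first the left, rebated leaf, pressed right down while the brass-flanged one is still well open, and last the right, flanged leaf, so that its flange laps over the other's lip and both lie flat. Leave the other things on the bench where they are.

Things in the scene. Friction and masses are not known exactly. Their poses are not given: they have to be found in the camera images.
- chest: fixed wooden chest, open at the top under its two leaves; outside 260 (x) x 320 (y) x 130 (z) mm, walls 12 mm; origin at the centre of its underside, x away from the robot, y to its left. Its rim is at z = 130. The leaves are hinged along the two y ends.
- rack (a point): centre of the top face (57 mm above the chest's underside) of the plywood rack block that fills the chest. Six round blind holes, 48 mm wide, 35 mm deep, at x = -50 or 50 and y = -80, 0 or 80 mm from this point (chest axes). A seated tube's middle is 10 mm above this face, its cap top 55 mm above it and 18 mm below the rim.
- green1_mid (a point): closed round bit tube, 44 mm in diameter and 90 mm tall, weighted grey steel foot (lowest 30 mm), white barrel, green cap (top 20 mm). Full, about 0.22 kg, stands on the bench at the start; two to four of the four green ones are present. The point is on its axis half-way up, 45 mm above its underside; its z axis points from foot to cap.
- green2_mid (a point): closed round bit tube, 44 mm in diameter and 90 mm tall, weighted grey steel foot (lowest 30 mm), white barrel, green cap (top 20 mm). Full, about 0.22 kg, stands on the bench at the start; two to four of the four green ones are present. The point is on its axis half-way up, 45 mm above its underside; its z axis points from foot to cap.
- green3_mid (a point): closed round bit tube, 44 mm in diameter and 90 mm tall, weighted grey steel foot (lowest 30 mm), white barrel, green cap (top 20 mm). Full, about 0.22 kg, stands on the bench at the start; two to four of the four green ones are present. The point is on its axis half-way up, 45 mm above its underside; its z axis points from foot to cap.
- green4_mid (a point): closed round bit tube, 44 mm in diameter and 90 mm tall, weighted grey steel foot (lowest 30 mm), white barrel, green cap (top 20 mm). Full, about 0.22 kg, stands on the bench at the start; two to four of the four green ones are present. The point is on its axis half-way up, 45 mm above its underside; its z axis points from foot to cap.
- red1_mid (a point): closed round bit tube, 44 mm in diameter and 90 mm tall, weighted grey steel foot (lowest 30 mm), white barrel, red cap (top 20 mm). Empty, about 0.16 kg, stands in the rack at the start. The point is on its axis half-way up, 45 mm above its underside; its z axis points from foot to cap.
- red2_mid (a point): closed round bit tube, 44 mm in diameter and 90 mm tall, weighted grey steel foot (lowest 30 mm), white barrel, red cap (top 20 mm). Empty, about 0.16 kg, stands in the rack at the start. The point is on its axis half-way up, 45 mm above its underside; its z axis points from foot to cap.
- blue_mid (a point): closed round bit tube, 44 mm in diameter and 90 mm tall, weighted grey steel foot (lowest 30 mm), white barrel, blue cap (top 20 mm). It stands in the rack at the start and belongs there. The point is on its axis half-way up, 45 mm above its underside; its z axis points from foot to cap.
- tray: loose grey open tray for empties, 140 (x) x 200 (y) x 50 (z) mm outside, walls and floor 6 mm, about 0.6 kg; origin at the centre of its underside.
- rebated_leaf (a joint): left, rebated leaf of the chest's top, wood, 12 mm thick, 260 mm along chest x. Its free edge has a dark lip 19 mm wide, 5 mm thick, flush with its lower face, which goes under the other's flange. In rad: 0 = shut, level on the rim; grows as it opens up and outwards; 1.57 = upright; at most 2.0; starts at 1.65 to 1.95. Stiff hinge (0.55 N m friction): it stays at any angle and must be swung over and pressed right down.
- flanged_leaf (a joint): right, flanged leaf of the chest's top, wood, 12 mm thick, 260 mm along chest x. Its free edge has a brass flange 20 mm wide, 5 mm thick, flush with its upper face, which laps over the other's lip and blocks it if shut first. In rad: 0 = shut, level on the rim; grows as it opens up and outwards; 1.57 = upright; at most 2.0; starts at 1.65 to 1.95. Stiff hinge (0.55 N m friction): it stays at any angle and must be swung over and pressed right down.
- rebated_leaf_hinge (a point): mid-point of the rebated leaf's hinge line, which runs along chest x at the left (+y) end: chest x = 0, y = +160, z = 130 mm, at the leaf's lower face.
- rebated_leaf_edge (a point): mid-point of the rebated leaf's free edge, 170 mm from the hinge line, 6 mm above its lower face. A dark wooden pull, 60 long (x), 16 wide, 22 mm high, stands on the leaf's outer (upper) face, centred 112 mm from the hinge and 45 mm beyond the leaf's middle (away from the robot).
- flanged_leaf_hinge (a point): mid-point of the flanged leaf's hinge line, which runs along chest x at the right (-y) end: chest x = 0, y = -160, z = 130 mm, at the leaf's lower face.
- flanged_leaf_edge (a point): mid-point of the flanged leaf's free edge, 167 mm from the hinge line, 6 mm above its lower face. A dark wooden pull, 60 long (x), 16 wide, 22 mm high, stands on the leaf's outer (upper) face, centred 112 mm from the hinge and 45 mm beyond the leaf's middle (away from the robot).
- sanding_block: cork sanding block 100 x 40 x 30 mm; bystander, origin at the centre of its underside.
- mallet: wooden mallet, head 70 x 100 x 70 mm, handle to the side; bystander, origin at the centre of its underside.
- chisel: hand tool with a wooden handle, 220 mm long; bystander, origin at the centre of its underside.
- coffee_cup: white cup, 76 mm wide, 100 mm tall; bystander, origin at the centre of its underside.
- glue: yellow glue bottle, 64 mm wide, 140 mm tall; bystander, origin at the centre of its underside.
- brush: flat brush 200 mm long; bystander, origin at the centre of its underside.
- block_plane: block plane 160 x 50 mm, 65 mm tall; bystander, origin at the centre of its underside.
Mind the look-alikes: they are no part of the job. What is shaped like the part that bears red2_mid but pink is not meant. Leave any pink look-alike of the part that bears green3_mid alone.

How it is judged:
By the outcome, as a careful person would: the job done as asked, in the order asked, and still so for the second after the job is handed in, with the robot touching nothing.
Of green1, green2, green3, green4 only 2 to 4 are there at a start; the rules pass over those that are not, and their reading is None.
At some moment in a run one of green1, green2, green3, green4, tray may be knocked a few centimetres aside while the robot is not near it.
It also fails if it takes over 210 s, if anything falls off the work surface, if the arm or the gripper's body presses on something with over 40 N, if the wrist force passes 120 N, or if a joint passes its speed limit or range.

## Working session

There is one attempt and no reset: what is moved stays moved. The work goes in short steps, Python scripts to look and compute and a tool call to move; the robot and the scene stay as the last step left them, time stands still between calls to the robot, and variables do not carry over. Pictures are saved under pics/ and viewed, about 12 in all and at most 16, crops included, and the job is handed in when it is done.

Besides the shell and the picture viewer there is one more tool, called after "Call:" by a JSON object that holds its "op" and its "data". move_arm: Moves the arm, as the interface text tells. Its arguments: {"type":"object","properties":{"motion":{"type":"string"},"fingers":{"type":"number"},"squeeze":{"type":"number"}},"required":["motion"]}

```bash
mkdir -p pics; cat > h.py <<'E'
import numpy as np, cv2
from bench import readout, eyes, r
def snap(n):
    s=eyes.snapshot(n); return s
def ray(s,u,v):
    M=np.array(s["world_to_cam"]); R=M[:3,:3]; t=M[:3,3]
    d=R.T@np.array([(u-s["cx"])/s["fx"],(v-s["cy"])/s["fy"],1]); return -R.T@t,d
def onz(s,u,v,z):
    c,d=ray(s,u,v); return c+d*(z-c[2])/d[2]
def proj(s,p):
    M=np.array(s["world_to_cam"]); q=M[:3,:3]@np.array(p)+M[:3,3]
    return s["fx"]*q[0]/q[2]+s["cx"], s["fy"]*q[1]/q[2]+s["cy"]
E
python3 - <<'E'
from h import *
for n in("top","scene"):
    s=snap(n); cv2.imwrite(f"pics/{n}0.png",s["image"])
    c,d=ray(s,s["cx"],s["cy"]); print(n,s["fx"],s["cx"],s["cy"],c,d)
    cv2.imwrite(f"pics/{n}0.png",s["image"])
print(readout.sense())
E
```

```text
top 375.3037161847261 318.5866279834991 197.801668821264 [ 450.3927021     5.95719887 1139.30623104] [ 0.10209854 -0.00531017 -0.99476012]
scene 399.63599793673984 321.44147014844646 198.88674515653568 [1349.61759262  110.78315406  798.18000786] [-0.74165412 -0.12128606 -0.65972635]
{'time': 0.1, 'joint_pos': array([ 6.17427457e+01,  7.51246159e+00,  8.53283851e+01,  3.78839797e-04,
        8.72613865e+01, -4.89336193e+00]), 'qd': array([-0.00281728, -0.03466366, -0.1300814 ,  0.00372919,  0.00992618,
        0.07533925]), 'joint_efforts': array([ 7.84273070e-04, -5.70954108e+01, -5.01940978e+01, -2.22705012e-04,
        8.20921850e-03,  5.91980182e-06]), 'tool_pos': array([237.63671577, 550.28140505, 194.78064289]), 'tcp_rot': array([-9.01018282e+01,  9.09762867e-03, -2.33639189e+01]), 'ft_force': array([0.03637021, 0.23505067, 0.43706266]), 'wrist_torque': array([ 0.02047331,  0.01371521, -0.00640844]), 'finger_gap': 84.97003968344954}
```

View pics/top0.png

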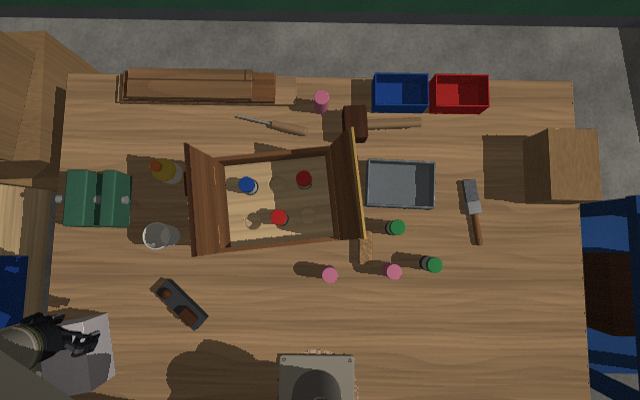

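View pics/scene0.png

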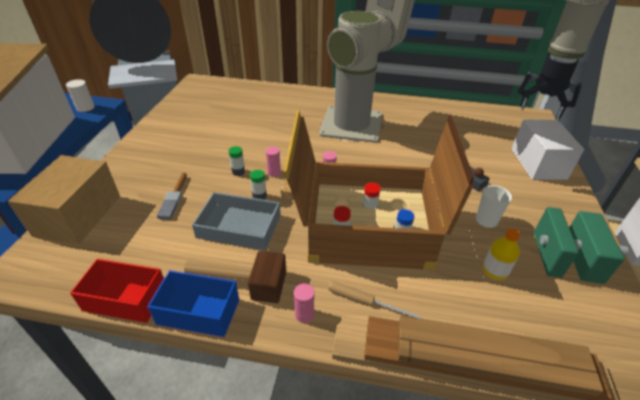

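Two greens are visible at (397,227) and (433,265), with pink decoys near (330,275), (393,272) and (322,100). The reds are at (279,217) and (304,179), and blue is at (248,185). I'll measure the caps and zoom in on the chest.

```bash
cat >> h.py <<'E'
def caps(s,z={"red":112,"blue":112,"green":90}):
    h=cv2.cvtColor(s["image"],cv2.COLOR_BGR2HSV); out=[]
    for n,rs in {"red":[(0,6),(176,180)],"blue":[(108,122)],"green":[(55,75)]}.items():
        m=sum(cv2.inRange(h,(a,140,60),(b,255,255)) for a,b in rs)
        k,_,st,ce=cv2.connectedComponentsWithStats(m.astype(np.uint8))
        for i in range(1,k):
            if 40<st[i,4]<600: out.append((n,st[i,4],ce[i].round(1),onz(s,*ce[i],z[n]).round(1)))
    return out
E
python3 - <<'E'
from h import *
for n in("top","scene"):
    s=snap(n)
    for c in caps(s): print(n,*c)
    im=s["image"]
    c=im[130:290,170:450] if n=="top" else im[100:280,190:500]
    cv2.imwrite(f"pics/{n}1.png",cv2.resize(c,(780,int(780*c.shape[0]/c.shape[1])),interpolation=cv2.INTER_CUBIC))
E
```

```text
top red 200 [303.4 178.2] [609.6  43.2 112. ]
top red 206 [278.1 216.7] [502.1 110.5 112. ]
top blue 68 [413.5  90.7] [ 865.6 -264.7  112. ]
top blue 189 [246.3 184.2] [590.5 200.5 112. ]
top blue 57 [637.6 204.2] [ 551.1 -881.   112. ]
top blue 84 [ 11.6 269.1] [351.3 821.7 112. ]
top blue 126 [  3.6 319. ] [220.7 830.1 112. ]
top blue 267 [611.5 368.8] [ 113.2 -779.8  112. ]
top green 170 [397.2 227.2] [ 478.7 -220.3   90. ]
top green 153 [434.2 264.8] [ 376.6 -321.9   90. ]
scene red 201 [371.9 188.9] [511.4 110.4 112. ]
scene red 206 [341.6 213.5] [622.7  43.9 112. ]
scene blue 184 [404.9 217. ] [604.3 200.5 112. ]
scene blue 66 [  8.6 226.6] [ 822.5 -722.9  112. ]
scene green 96 [235.1 151.7] [ 389.3 -319.5   90. ]
scene green 127 [256.9 175.8] [ 491.7 -218.3   90. ]
```

View pics/top1.png

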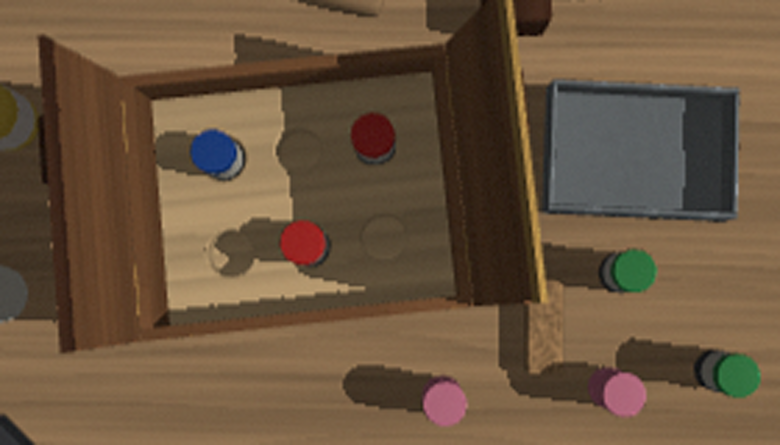

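View pics/scene1.png

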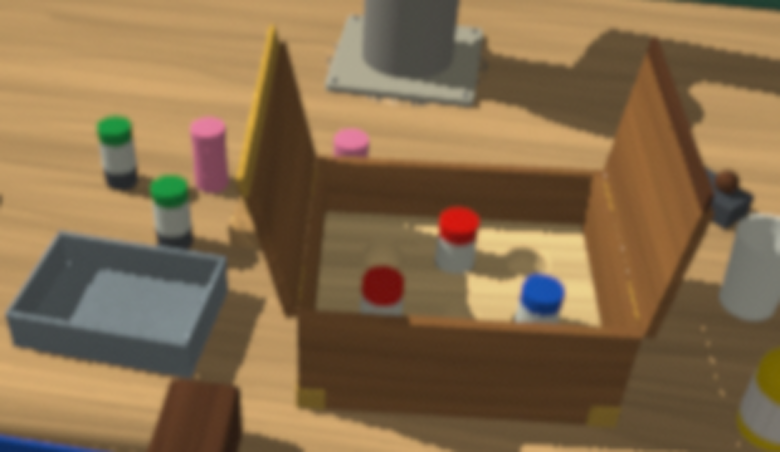

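Top crop: caps, all three free holes and the tray corners (about (550,82) to (738,216)) are clear. Chest hypothesis is centre (552,116), yaw 6.9°. I'll check it and the tray by projection.

```bash
python3 - <<'E'
from h import *
s=snap("top"); k=280/780
g=lambda a,b:(170+a*k-.3,130+b*k-.3)
for n,p in dict(a=(550,82),b=(738,90),c=(736,216),d=(547,212)).items(): print("tray",onz(s,*g(*p),50).round(0))
for n,p in dict(h1=(300,151),h2=(383,237),h3=(232,252)).items(): print("hole",onz(s,*g(*p),57).round(1))
C=np.array([552,116]);a=np.radians(6.9);ex=np.array([np.cos(a),np.sin(a)]);ey=np.array([-ex[1],ex[0]])
W=lambda x,y:C+x*ex+y*ey
im=s["image"].copy()
for x in(-50,50):
  for y in(-80,0,80):
    p=proj(s,[*W(x,y),57]);cv2.circle(im,tuple(int(v) for v in np.round(p)),1,(255,255,0),-1);print(x,y,W(x,y).round(1))
for x,y in[(-130,-160),(130,-160),(130,160),(-130,160)]:
    p=proj(s,[*W(x,y),130]);cv2.circle(im,tuple(int(v) for v in np.round(p)),1,(0,255,0),-1)
c=im[130:290,170:450];cv2.imwrite("pics/top2.png",cv2.resize(c,(780,445),interpolation=cv2.INTER_CUBIC))
for n,p,z in [("cup",(150,232),100),("glue",(158,168),140),("leafL",(42,38),290),("leafL2",(65,350),290),("leafR",(545,300),298),("leafR2",(508,0),298),("mallet",(353,120),70)]:
    q=p if n in("cup","glue","mallet") else g(*p); print(n,onz(s,*q,z).round(0))
E
```

```text
tray [ 679. -142.   50.]
tray [ 674. -341.   50.]
tray [ 540. -337.   50.]
tray [ 541. -139.   50.]
hole [600.3 120.5  57. ]
hole [511.8  32.4  57. ]
hole [494.  188.1  57. ]
-50 -80 [512.   30.6]
-50 0 [502.4 110. ]
-50 80 [492.8 189.4]
50 -80 [611.2  42.6]
50 0 [601.6 122. ]
50 80 [592.  201.4]
cup [456. 463. 100.]
glue [627. 434. 140.]
leafL [659. 311. 290.]
leafL2 [404. 280. 290.]
leafR [ 450. -104.  298.]
leafR2 [695. -73. 298.]
mallet [791. -97.  70.]
```

View pics/top2.png

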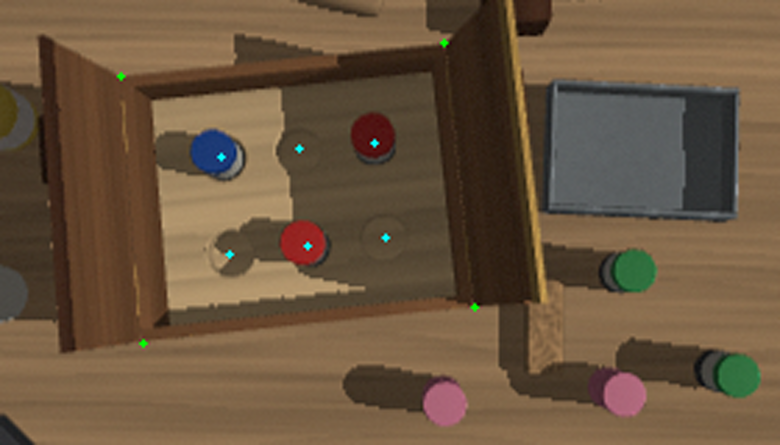

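Projected holes and rim corners agree with the picture to about 2 mm. Tray centre is about (608,-240). I'll move over red1 at (502,110), jaws along chest x.

Call:
{"op": "move_arm", "data": {"motion": "0 0 4 0 0 -6; 0 0 8 0 0 -12; 0 0 12 0 0 -18; 0 0 16 0 0 -24; 1.85 -3.1 18 0 0 -30; 3.7 -6.2 18 0 0 -36; 5.5 -9.3 18 0 0 -42; 7.4 -12.4 18 0 0 -48; 9.3 -15.5 18 0 0 -54; 11.1 -18.6 18 0 0 -59.7", "fingers": 6.6, "squeeze": 40}}

```text
time: 1.08
tool_pos: [349.5, 363.3, 375.8]
tcp_rot: [-90.0, 0.0, -83.3]
ft_force: [0.8, 0.6, -0.2]
finger_gap: 66.1
```

Call:
{"op": "move_arm", "data": {"motion": "2 -3.4 0 0 0 0; 4 -6.8 0 0 0 0; 6 -10.2 0 0 0 0; 8 -13.6 0 0 0 0; 10 -17 0 0 0 0; 12 -20.4 -1 0 0 0; 14 -23.8 -3 0 0 0; 15.35 -25.5 -5 0 0 0; 15.35 -25.5 -7 0 0 0; 15.35 -25.5 -7 0 0 0"}}

```text
time: 1.92
tool_pos: [501.0, 108.1, 300.6]
tcp_rot: [-90.4, 0.0, -83.2]
ft_force: [-0.6, 0.7, -0.6]
finger_gap: 66.1
```

```bash
python3 - <<'E'
from h import *
q=readout.sense();print({k:np.round(q[k],2) for k in("time","joint_pos","tool_pos","tcp_rot","ft_force","finger_gap")})
for n in("top","scene"):
    s=snap(n)
    for c in caps(s): print(n,*c)
E
```

```text
{'time': np.float64(1.92), 'joint_pos': array([ 6.44, -6.77, 88.74, -0.  , 98.47, -0.32]), 'tool_pos': array([500.98, 108.06, 300.63]), 'tcp_rot': array([-90.45,   0.  , -83.24]), 'ft_force': array([-0.57,  0.67, -0.56]), 'finger_gap': np.float64(66.14)}
top red 196 [303.4 178.2] [609.7  43.3 112. ]
top blue 62 [637.6 203.7] [ 552.6 -881.2  112. ]
top blue 275 [611.2 368.7] [ 113.5 -779.   112. ]
top green 170 [397.2 227.2] [ 478.7 -220.3   90. ]
top green 156 [434.3 264.8] [ 376.7 -322.4   90. ]
scene red 204 [371.8 188.9] [511.4 110.1 112. ]
scene red 206 [341.6 213.5] [622.7  43.9 112. ]
scene blue 184 [404.9 217. ] [604.3 200.5 112. ]
scene blue 66 [  8.2 225.9] [ 820.6 -725.6  112. ]
scene green 96 [235.1 151.7] [ 389.3 -319.5   90. ]
scene green 127 [256.9 175.8] [ 491.7 -218.3   90. ]
```

Call:
{"op": "move_arm", "data": {"motion": "0 0 -4 0 0 0; 0 0 -8 0 0 0; 0 0 -12 0 0 0; 0 0 -15.5 0 0 0; 0 0 -18 0 0 0; 0 0 -20 0 0 0; 0 0 -21.5 0 0 0; 0 0 -22.8 0 0 0; 0 0 -22.8 0 0 0; 0 0 -22.8 0 0 0"}}

```text
time: 2.85
tool_pos: [502.9, 110.8, 79.1]
tcp_rot: [-89.9, 0.0, -83.0]
ft_force: [1.0, -0.2, 1.3]
finger_gap: 65.6
```

Call:
{"op": "move_arm", "data": {"motion": "0 0 0 0 0 0; 0 0 0 0 0 0; 0 0 0 0 0 0; 0 0 0 0 0 0; 0 0 0 0 0 0; 0 0 0 0 0 0", "fingers": 3.6, "squeeze": 40}}

```text
time: 3.35
tool_pos: [502.6, 109.8, 78.1]
tcp_rot: [-90.0, 0.0, -83.1]
ft_force: [0.1, 0.1, 0.1]
finger_gap: 36.0
```

```bash
python3 - <<'E'
from h import *
o=[]
for n,c in("top",(150,250,200,360)),("scene",(100,280,260,480)):
    s=snap(n); o.append(cv2.resize(s["image"][c[0]:c[1],c[2]:c[3]],(600,350) if n=="top" else (600,490)[:1]+(245,),interpolation=cv2.INTER_CUBIC))
    for q in caps(s): print(n,*q)
cv2.imwrite("pics/a3.png",np.vstack(o))
E
```

```text
top red 199 [303.4 178.3] [609.5  43.2 112. ]
top blue 47 [245.3 179.4] [604.  203.5 112. ]
top blue 59 [637.7 204. ] [ 551.7 -881.4  112. ]
top blue 595 [  7.3 273.9] [338.4 832.1 112. ]
top blue 270 [611.5 368.7] [ 113.4 -779.8  112. ]
top green 171 [397.2 227.2] [ 478.8 -220.2   90. ]
top green 155 [434.2 264.7] [ 376.7 -322.    90. ]
scene red 121 [371.4 190.3] [517.4 109.7 112. ]
scene red 207 [341.6 213.4] [622.5  43.9 112. ]
scene blue 42 [  8.3 205. ] [ 756.3 -780.2  112. ]
scene blue 192 [405.2 216.9] [603.9 201.1 112. ]
scene blue 68 [  8.2 225.7] [ 820.  -726.1  112. ]
scene blue 41 [ 14.6 237.7] [ 851.1 -683.   112. ]
scene green 96 [235.1 151.7] [ 389.3 -319.5   90. ]
scene green 127 [256.9 175.8] [ 491.7 -218.3   90. ]
```

View pics/a3.png

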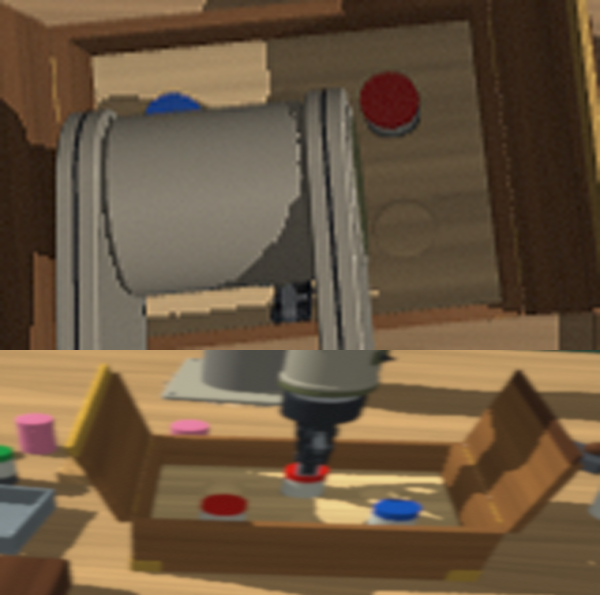

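The scene view shows a finger in front of the red cap at about (305,470) in the crop, so the grip looks plausible even though the gap reads 36. I'll close further and lift a little to test.

Call:
{"op": "move_arm", "data": {"motion": "0 0 0 0 0 0; 0 0 0 0 0 0; 0 0 0 0 0 0; 0 0 0 0 0 0; 0 0 0 0 0 0; 0 0 1 0 0 0; 0 0 2 0 0 0; 0 0 3 0 0 0; 0 0 3 0 0 0; 0 0 3 0 0 0", "fingers": 2.8, "squeeze": 60}}

```text
time: 4.28
tool_pos: [503.7, 110.0, 109.5]
tcp_rot: [-89.8, 0.0, -83.1]
ft_force: [-0.1, 0.1, -0.3]
finger_gap: 27.7
```

```bash
python3 - <<'E'
from h import *
s=snap("scene")
for q in caps(s): print(*q)
cv2.imwrite("pics/a4.png",cv2.resize(s["image"][140:240,300:460],(640,400),interpolation=cv2.INTER_CUBIC))
E
```

```text
red 205 [371.8 188.9] [511.2 110.2 112. ]
red 206 [341.6 213.5] [622.7  43.9 112. ]
blue 188 [405.1 217.1] [604.4 200.9 112. ]
blue 42 [ 15.2 236.2] [ 846.7 -685.1  112. ]
blue 43 [  8.9 230.4] [ 833.2 -712.9  112. ]
green 96 [235.1 151.7] [ 389.3 -319.5   90. ]
green 127 [256.9 175.8] [ 491.7 -218.3   90. ]
```

View pics/a4.png

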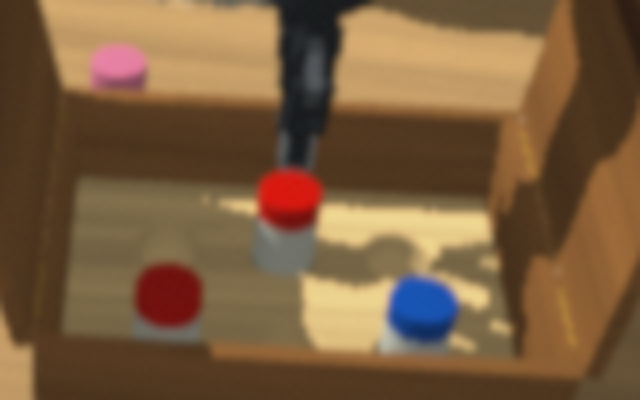

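The cap is still seated, so the fingers closed without holding it. I'll compute the true fingertip height from both views.

```bash
python3 - <<'E'
from h import *
s=snap("scene"); q=readout.sense(); print(np.round(q["tool_pos"],1),np.round(q["tcp_rot"],1),q["finger_gap"])
def onx(u,v,x):
    c,d=ray(s,u,v); return (c+d*(x-c[0])/d[0]).round(1)
print("now tip",onx(374,181,503),onx(374,181,518)); print("before",onx(373.7,192,503),onx(373.7,192,525))
print("proj tcp",proj(s,q["tool_pos"]), "capfront top",proj(s,[525,110,112]),"cap back",proj(s,[480,110,112]))
cv2.imwrite("pics/a5.png",cv2.resize(s["image"][90:220,310:440],(780,600)[:1]+(580,),interpolation=cv2.INTER_CUBIC))
E
```

```text
[502.5 109.8 107.9] [-90.   -0.  -83.1] 28.162548361611986
now tip [503.  113.2 133.1] [518.  113.2 144.9]
before [503.  116.4  95.2] [525.  116.2 113.5]
proj tcp (np.float64(371.78278750650423), np.float64(187.9947135653538)) capfront top (np.float64(371.3029109867911), np.float64(192.1153182800815)) cap back (np.float64(372.6932725618794), np.float64(181.72345654468052))
```

View pics/a5.png

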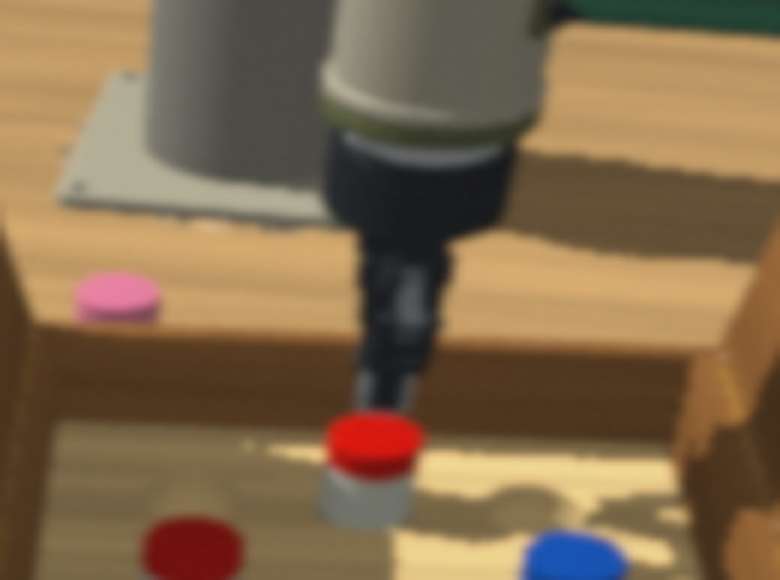

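Call:
{"op": "move_arm", "data": {"motion": "0 0 3 0 0 0; 0 0 6 0 0 0; 0 0 9 0 0 0; 0 0 12 0 0 0; 0 0 12 0 0 0; 0 0 12 0 0 0; 0 0 12 0 0 0; 0 0 12 0 0 0", "fingers": 6.6}}

```text
time: 5.05
tool_pos: [501.4, 109.7, 225.8]
tcp_rot: [-90.2, 0.0, -83.1]
ft_force: [0.4, -1.2, -0.9]
finger_gap: 65.9
```

```bash
python3 - <<'E'
from h import *
s=snap("scene"); q=readout.sense(); print(np.round(q["tool_pos"],1),q["finger_gap"])
im=s["image"].copy()
T=q["tool_pos"];ex=np.array([.993,.12,0])
for p,c in((T,(0,0,255)),(T+33*ex,(0,255,0)),(T-33*ex,(255,0,0)),(T+33*ex+[0,0,13],(0,255,255)),(T-33*ex+[0,0,13],(255,255,0))):
    u=proj(s,p);print(np.round(u,1));cv2.circle(im,tuple(int(round(v)) for v in u),0,c,-1)
cv2.imwrite("pics/a6.png",cv2.resize(im[50:200,300:450],(600,600),interpolation=cv2.INTER_NEAREST))
E
```

```text
[501.3 109.7 225.7] 65.74658907770525
[376.5 151.7]
[377.1 159.4]
[376.  144.4]
[377.7 155. ]
[376.5 140.2]
```

View pics/a6.png

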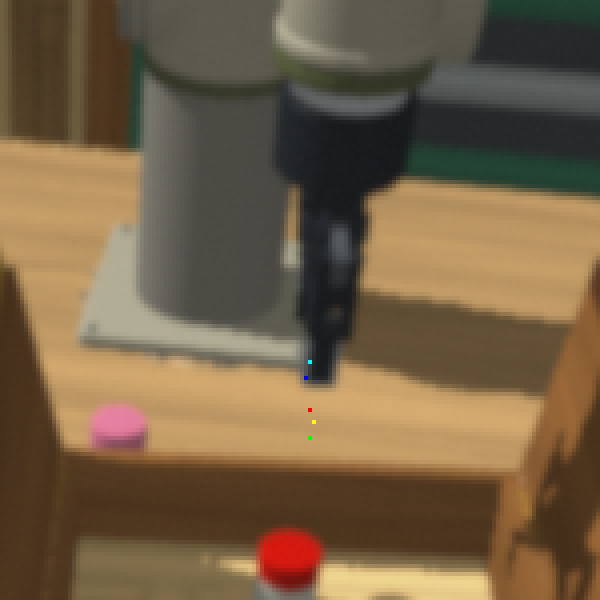

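The visible fingertip is at (380,145) but should project to about (378,155). The real tip seems to be about 30 mm higher than the reported TCP. I'll descend to z=62, which is safe either way, and close gently.

Call:
{"op": "move_arm", "data": {"motion": "0 0 -4 0 0 0; 0 0 -8 0 0 0; 0 0 -11 0 0 0; 0 0 -13 0 0 0; 0 0 -15 0 0 0; 0 0 -16.4 0 0 0; 0 0 -16.4 0 0 0; 0 0 -16.4 0 0 0; 0 0 -16.4 0 0 0"}}

```text
time: 5.85
tool_pos: [502.6, 109.8, 64.2]
tcp_rot: [-90.0, -0.0, -83.1]
ft_force: [1.1, -0.7, 0.3]
finger_gap: 66.0
```

Call:
{"op": "move_arm", "data": {"motion": "0 0 0 0 0 0; 0 0 0 0 0 0; 0 0 0 0 0 0; 0 0 0 0 0 0; 0 0 0 0 0 0; 0 0 0 0 0 0", "fingers": 3.6, "squeeze": 25}}

```text
time: 6.35
tool_pos: [503.6, 109.9, 65.4]
tcp_rot: [-89.9, -0.0, -83.1]
ft_force: [-1.4, -0.2, 6.0]
finger_gap: 42.6
```

Contact at the cap's top edge (gap 42.6, 6 N upward): the tip really is about 38 mm above the reported TCP. I'll open, go down 3 cm more and close.

Call:
{"op": "move_arm", "data": {"motion": "0 0 0.5 0 0 0; 0 0 0.5 0 0 0; 0 0 0.5 0 0 0; 0 0 0.5 0 0 0; 0 0 -0.8 0 0 0; 0 0 -1.6 0 0 0; 0 0 -2.4 0 0 0; 0 0 -3 0 0 0; 0 0 -3 0 0 0; 0 0 -3 0 0 0", "fingers": 6.6}}

```text
time: 7.18
tool_pos: [501.9, 109.7, 33.2]
tcp_rot: [-90.1, 0.0, -83.1]
ft_force: [0.1, -0.3, 1.1]
finger_gap: 65.7
```

Call:
{"op": "move_arm", "data": {"motion": "0 0 0 0 0 0; 0 0 0 0 0 0; 0 0 0 0 0 0; 0 0 0 0 0 0; 0 0 0 0 0 0; 0 0 0 0 0 0; 0 0 0 0 0 0", "fingers": 3.6, "squeeze": 40}}

```text
time: 7.77
tool_pos: [503.1, 109.9, 34.5]
tcp_rot: [-89.9, 0.0, -83.1]
ft_force: [0.4, -0.4, 5.7]
finger_gap: 42.9
```

```bash
python3 - <<'E'
from h import *
s=snap("scene"); q=readout.sense(); print({k:np.round(q[k],2) for k in("joint_pos","tool_pos","tcp_rot","ft_force","finger_gap")})
E
```

```text
{'joint_pos': array([  6.61,   2.39, 108.18,   0.  ,  69.36,  -0.32]), 'tool_pos': array([503.08, 109.89,  34.48]), 'tcp_rot': array([-89.93,   0.  , -83.07]), 'ft_force': array([-0.1 ,  0.61,  6.08]), 'finger_gap': np.float64(42.94)}
```

Gripped at gap 42.9. I'll lift over the leaf and look.

Call:
{"op": "move_arm", "data": {"motion": "0 0 2 0 0 0; 0 0 5 0 0 0; 0 0 8.5 0 0 0; 0 0 12 0 0 0; 0 0 15.5 0 0 0; 0 0 19 0 0 0; 0 0 22.5 0 0 0; 0 0 26 0 0 0; 0 0 28.5 0 0 0; 0 0 30 0 0 0"}}

```text
time: 8.65
tool_pos: [503.1, 109.9, 337.3]
tcp_rot: [-89.8, -0.0, -83.1]
ft_force: [-0.4, -0.3, -2.0]
finger_gap: 42.8
```

```bash
python3 - <<'E'
from h import *
s=snap("scene"); q=readout.sense(); print({k:np.round(q[k],2) for k in("joint_pos","tool_pos","ft_force","finger_gap")})
T=q["tool_pos"]; im=s["image"].copy()
u=proj(s,T); cv2.circle(im,tuple(int(round(v)) for v in u),1,(0,255,255),-1);print(u)
for c in caps(s):print(*c)
cv2.imwrite("pics/a7.png",cv2.resize(im[20:240,250:470],(600,600),interpolation=cv2.INTER_CUBIC))
E
```

```text
{'joint_pos': array([  6.62,  -6.8 ,  84.78,   0.  , 101.65,  -0.32]), 'tool_pos': array([503.71, 109.96, 339.31]), 'ft_force': array([-0.19,  0.04,  0.98]), 'finger_gap': np.float64(42.72)}
(np.float64(381.9123723768396), np.float64(111.84938560289406))
red 74 [378.7  83.6] [-136.3   82.9  112. ]
red 206 [341.6 213.5] [622.7  43.9 112. ]
blue 70 [  8.3 225.4] [ 819.1 -726.6  112. ]
blue 184 [404.9 217. ] [604.3 200.5 112. ]
green 95 [235.1 151.7] [ 389.5 -319.5   90. ]
green 127 [256.9 175.8] [ 491.6 -218.1   90. ]
```

View pics/a7.png

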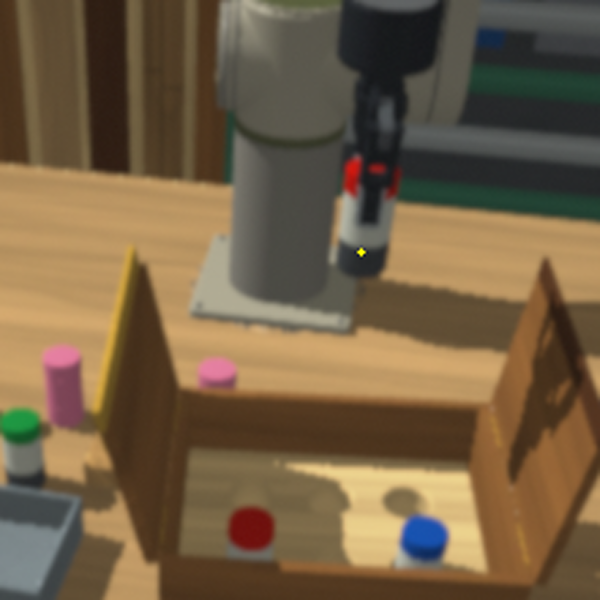

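The tube is held upright, cap at crop (372,178), foot at (362,262), and the rack hole is empty. I'll carry it over the leaf to the tray at (608,-200), then lower it.

Call:
{"op": "move_arm", "data": {"motion": "0 0 1 0 0 0; 1.1 -3.2 2 0 0 0; 2.2 -6.5 2 0 0 0; 3.3 -9.8 2 0 0 0; 4.4 -13.1 2 0 0 0; 5.5 -16.4 2 0 0 0; 6.7 -19.7 2 0 0 0; 7.9 -23.2 2 0 0 0; 9.2 -27 2 0 0 0; 10.5 -31 2 0 0 0"}}

```text
time: 9.53
tool_pos: [607.0, -201.1, 351.4]
tcp_rot: [-90.2, 0.1, -83.0]
ft_force: [1.5, 1.3, -2.0]
finger_gap: 42.9
```

Call:
{"op": "move_arm", "data": {"motion": "0 0 -2 0 0 0; 0 0 -6 0 0 0; 0 0 -10 0 0 0; 0 0 -14 0 0 0; 0 0 -18 0 0 0; 0 0 -22 0 0 0; 0 0 -25 0 0 0; 0 0 -28 0 0 0; 0 0 -29 0 0 0; 0 0 -29 0 0 0"}}

```text
time: 10.37
tool_pos: [603.1, -198.1, 58.0]
tcp_rot: [-90.5, 0.3, -83.1]
ft_force: [-0.2, 0.2, -1.0]
finger_gap: 42.9
```

```bash
python3 - <<'E'
from h import *
q=readout.sense(); print({k:np.round(q[k],2) for k in("joint_pos","tool_pos","ft_force","finger_gap")})
for n in("top","scene"):
    s=snap(n)
    for c in caps(s):
        if c[0]!="blue":print(n,*c)
E
```

```text
{'joint_pos': array([-22.81,  19.07,  86.59,   0.  ,  74.92, -29.74]), 'tool_pos': array([ 603.13, -198.06,   57.98]), 'ft_force': array([-0.24,  0.23, -1.04]), 'finger_gap': np.float64(42.87)}
top red 198 [303.4 178.3] [609.5  43.1 112. ]
top green 132 [397.7 225.9] [ 482.5 -221.7   90. ]
scene red 81 [254.1 191.1] [ 582.9 -195.8  112. ]
scene red 206 [341.6 213.5] [622.7  43.9 112. ]
scene green 81 [259.1 175.9] [ 490.7 -212.1   90. ]
```

Call:
{"op": "move_arm", "data": {"motion": "0 0 -1 0 0 0; 0 0 -2 0 0 0; 0 0 -3 0 0 0; 0 0 -3.6 0 0 0; 0 0 -4 0 0 0; 0 0 -4.2 0 0 0; 0 0 -4.4 0 0 0; 0 0 -4.4 0 0 0; 0 0 -4.4 0 0 0"}}

```text
time: 11.22
tool_pos: [607.5, -199.9, 20.1]
tcp_rot: [-90.0, -0.0, -83.1]
ft_force: [0.7, 0.1, -2.2]
finger_gap: 43.0
```

Call:
{"op": "move_arm", "data": {"motion": "0 0 -0.1 0 0 0; 0 0 -0.2 0 0 0; 0 0 -0.3 0 0 0; 0 0 -0.3 0 0 0; 0 0 -0.3 0 0 0"}}

```text
time: 11.63
tool_pos: [608.2, -200.4, 18.8]
tcp_rot: [-89.9, -0.1, -83.1]
ft_force: [-3.0, 0.0, 7.6]
finger_gap: 43.0
```

Tube is down on the tray floor. Release, rise and go to red2 at (611,43).

Call:
{"op": "move_arm", "data": {"motion": "0 0 0 0 0 0; 0 0 0 0 0 0; 0 0 0 0 0 0; 0 0 3 0 0 0; 0 0 7 0 0 0; 0 0 11 0 0 0; 0 0 15 0 0 0; 0 0 19 0 0 0; 0 0 23 0 0 0; 0 0 27 0 0 0", "fingers": 6.6}}

```text
time: 12.47
tool_pos: [607.0, -199.6, 288.7]
tcp_rot: [-90.0, -0.0, -83.1]
ft_force: [0.6, -0.6, -0.7]
finger_gap: 66.4
```

Call:
{"op": "move_arm", "data": {"motion": "0 0 4 0 0 0; 0 1 6 0 0 0; 0 5 6 0 0 0; 0 9 6 0 0 0; 0.2 13 6 0 0 0; 0.4 17 6 0 0 0; 0.4 21 6 0 0 0; 0.4 24.3 4 0 0 0; 0.4 24.3 0 0 0 0; 0.4 24.3 -4 0 0 0"}}

```text
time: 13.3
tool_pos: [612.5, 45.9, 247.9]
tcp_rot: [-89.7, -0.0, -82.8]
ft_force: [0.2, -0.6, -0.5]
finger_gap: 65.9
```

Call:
{"op": "move_arm", "data": {"motion": "0 0 -4 0 0 0; 0 0 -8 0 0 0; 0 0 -12 0 0 0; 0 0 -15 0 0 0; 0 0 -18 0 0 0; 0 0 -20 0 0 0; 0 0 -21.3 0 0 0; 0 0 -21.3 0 0 0; 0 0 -21.3 0 0 0"}}

```text
time: 14.05
tool_pos: [611.2, 43.2, 33.8]
tcp_rot: [-90.0, 0.0, -83.1]
ft_force: [-0.1, 0.2, 1.3]
finger_gap: 66.0
```

```bash
python3 - <<'E'
from h import *
q=readout.sense(); print({k:np.round(q[k],2) for k in("joint_pos","tool_pos","ft_force","finger_gap")})
for n in("top","scene"):
    s=snap(n)
    for c in caps(s):
        if c[0]!="blue":print(n,*c)
E
```

```text
{'joint_pos': array([-0.75, 16.87, 92.  ,  0.  , 71.18, -7.68]), 'tool_pos': array([611.16,  43.24,  33.79]), 'ft_force': array([-0.11,  0.18,  1.31]), 'finger_gap': np.float64(66.02)}
top red 192 [388.9 181.5] [ 604.1 -193.6  112. ]
top green 171 [397.2 227.2] [ 478.8 -220.2   90. ]
top green 148 [434.2 264.7] [ 376.8 -322.    90. ]
scene red 216 [250.7 203.8] [ 632.8 -189.1  112. ]
scene green 95 [235.1 151.7] [ 389.5 -319.5   90. ]
scene green 127 [256.9 175.8] [ 491.7 -218.3   90. ]
```

Red1 stands in the tray. Now grip red2.

Call:
{"op": "move_arm", "data": {"motion": "0 0 0 0 0 0; 0 0 0 0 0 0; 0 0 0 0 0 0; 0 0 0 0 0 0; 0 0 0 0 0 0; 0 0 0 0 0 0; 0 0 2 0 0 0; 0 0 5 0 0 0; 0 0 9 0 0 0; 0 0 13 0 0 0", "fingers": 3.6, "squeeze": 40}}

```text
time: 14.98
tool_pos: [610.3, 43.2, 164.6]
tcp_rot: [-90.1, 0.0, -83.1]
ft_force: [1.4, 0.3, -1.1]
finger_gap: 43.2
```

Call:
{"op": "move_arm", "data": {"motion": "0 0 4 0 0 0; 0 0 8 0 0 0; 0 0 12 0 0 0; 0 0 16 0 0 0; 0 -1 19 0 0 0; 0 -4.5 19.5 0 0 0; 0 -8.5 19.5 0 0 0; 0 -12.5 19.5 0 0 0; 0 -16.5 19.5 0 0 0; -0.3 -20.5 19.5 0 0 0"}}

```text
time: 15.82
tool_pos: [608.2, -163.5, 359.4]
tcp_rot: [-89.9, -0.0, -83.0]
ft_force: [1.0, -0.2, -2.7]
finger_gap: 43.1
```

Call:
{"op": "move_arm", "data": {"motion": "0 -4 0 0 0 0; 0 -8 0 0 0 0; 0 -11.3 -2 0 0 0; 0 -11.3 -6 0 0 0; 0 -11.3 -10 0 0 0; 0 -11.3 -14 0 0 0; 0 -11.3 -18 0 0 0; 0 -11.3 -22 0 0 0; 0 -11.3 -26 0 0 0; 0 -11.3 -29 0 0 0"}}

```text
time: 16.65
tool_pos: [606.7, -274.0, 65.2]
tcp_rot: [-90.1, 0.1, -83.1]
ft_force: [-0.4, -0.0, -1.5]
finger_gap: 43.1
```

Call:
{"op": "move_arm", "data": {"motion": "0 0 -1 0 0 0; 0 0 -2 0 0 0; 0 0 -3 0 0 0; 0 0 -4 0 0 0; 0 0 -4.5 0 0 0; 0 0 -4.8 0 0 0; 0 0 -5 0 0 0; 0 0 -5 0 0 0; 0 0 -5 0 0 0"}}

```text
time: 17.4
tool_pos: [609.2, -275.5, 20.2]
tcp_rot: [-89.9, -0.1, -83.1]
ft_force: [-0.8, -0.4, 1.8]
finger_gap: 42.8
```

Call:
{"op": "move_arm", "data": {"motion": "0 0 -0.2 0 0 0; 0 0 -0.2 0 0 0; 0 0 -0.2 0 0 0"}}

```text
time: 17.65
tool_pos: [609.5, -275.8, 20.1]
tcp_rot: [-89.9, -0.1, -83.1]
ft_force: [-6.2, 2.5, 15.4]
finger_gap: 42.9
```

Call:
{"op": "move_arm", "data": {"motion": "0 0 0 0 0 0; 0 0 0 0 0 0; 0 0 0 0 0 0; 0 0 3 0 0 0; 0 0 7 0 0 0; 0 0 11 0 0 0; -3 0 14 0 0 0; -7 0 15 0 0 0; -10.5 2.5 15 0 0 0; -12.8 5.3 15 0 0 0", "fingers": 6.6}}

```text
time: 18.48
tool_pos: [478.7, -223.1, 167.9]
tcp_rot: [-89.9, -0.1, -83.2]
ft_force: [-0.1, 1.2, 0.2]
finger_gap: 66.1
```

```bash
python3 - <<'E'
from h import *
q=readout.sense(); print({k:np.round(q[k],2) for k in("joint_pos","tool_pos","ft_force","finger_gap")})
for n in("top","scene"):
    s=snap(n)
    for c in caps(s):
        if c[0]!="blue":print(n,*c)
E
```

```text
{'joint_pos': array([-3.052e+01, -3.010e+00,  9.894e+01, -4.000e-02,  8.393e+01,
       -3.729e+01]), 'tool_pos': array([ 478.67, -223.08,  167.89]), 'ft_force': array([-0.05,  1.2 ,  0.23]), 'finger_gap': np.float64(66.08)}
top red 196 [389.1 181.5] [ 604.1 -194.   112. ]
top red 207 [415.9 181.7] [ 604.8 -268.4  112. ]
top green 171 [397.2 227.2] [ 478.8 -220.2   90. ]
top green 153 [434.2 264.6] [ 377.  -322.1   90. ]
scene red 207 [222.9 200.5] [ 634.6 -262.9  112. ]
scene red 215 [250.7 203.9] [ 633. -189.  112.]
scene green 96 [235.1 151.7] [ 389.3 -319.5   90. ]
scene green 127 [256.9 175.8] [ 491.7 -218.3   90. ]
```

Both reds stand in the tray and the greens haven't moved. Grip green1.

Call:
{"op": "move_arm", "data": {"motion": "0 0 -3 0 0 0; 0 0 -6 0 0 0; 0 0 -9 0 0 0; 0 0 -12 0 0 0; 0 0 -14 0 0 0; 0 0 -15 0 0 0; 0 0 -15 0 0 0; 0 0 -15 0 0 0; 0 0 -15 0 0 0; 0 0 -15 0 0 0"}}

```text
time: 19.42
tool_pos: [481.9, -222.8, 18.9]
tcp_rot: [-89.8, -0.1, -83.1]
ft_force: [-0.1, -0.4, -1.0]
finger_gap: 65.9
```

Call:
{"op": "move_arm", "data": {"motion": "0 0 0 0 0 0; 0 0 0 0 0 0; 0 0 0 0 0 0; 0 0 0 0 0 0; 0 0 0 0 0 0; 0 0 0 0 0 0", "fingers": 3.6, "squeeze": 50}}

```text
time: 19.92
tool_pos: [481.2, -222.4, 18.3]
tcp_rot: [-89.9, -0.1, -83.1]
ft_force: [-1.2, 0.3, 5.2]
finger_gap: 42.6
```

Call:
{"op": "move_arm", "data": {"motion": "0 0 2 0 0 0; 0 0 4 0 0 0; 0 0 4 0 0 0; 0 0 4 0 0 0"}}

```text
time: 20.25
tool_pos: [481.5, -222.5, 58.1]
tcp_rot: [-89.8, -0.1, -83.1]
ft_force: [0.4, -0.3, -2.4]
finger_gap: 42.5
```

```bash
python3 - <<'E'
from h import *
q=readout.sense(); print({k:np.round(q[k],2) for k in("joint_pos","tool_pos","ft_force","finger_gap")})
for n in("top","scene"):
    s=snap(n)
    for c in caps(s):
        if c[0]=="green":print(n,*c)
E
```

```text
{'joint_pos': array([-30.34,   2.91, 104.94,  -0.  ,  71.96, -37.28]), 'tool_pos': array([ 481.49, -222.5 ,   58.14]), 'ft_force': array([ 0.4 , -0.31, -2.35]), 'finger_gap': np.float64(42.52)}
top green 136 [433.7 264.5] [ 377.4 -320.5   90. ]
scene green 96 [235.1 151.7] [ 389.3 -319.5   90. ]
scene green 52 [259.4 164.2] [ 436.4 -227.6   90. ]
```

Call:
{"op": "move_arm", "data": {"motion": "0 0 4 0 0 0; 0 0 8 0 0 0; 0 0 12 0 0 0; 0 0 16 0 0 0; 0 0 20 0 0 0; 0 0 24 0 0 0; 0 0 28 0 0 0; 0 2 30 0 0 0; 0.5 5.5 30 0 0 0; 1 9.5 30 0 0 0"}}

```text
time: 21.18
tool_pos: [490.8, -127.4, 357.3]
tcp_rot: [-89.9, -0.1, -83.3]
ft_force: [1.2, 0.0, -2.9]
finger_gap: 42.6
```

Call:
{"op": "move_arm", "data": {"motion": "0.2 4 0 0 0 0; 0.4 8 0 0 0 0; 0.7 12 0 0 0 0; 1 16 0 0 0 0; 1.2 20 0 0 0 0; 1.2 23 -1 0 0 0; 1.2 23.7 -4 0 0 0; 1.2 23.7 -8 0 0 0; 1.2 23.7 -12 0 0 0; 1.2 23.7 -16 0 0 0"}}

```text
time: 22.02
tool_pos: [501.4, 110.6, 193.5]
tcp_rot: [-90.1, -0.0, -83.0]
ft_force: [0.6, -0.3, -2.1]
finger_gap: 43.1
```

Call:
{"op": "move_arm", "data": {"motion": "0 0 -3 0 0 0; 0 0 -5.5 0 0 0; 0 0 -7 0 0 0; 0 0 -7.5 0 0 0; 0 0 -7.5 0 0 0; 0 0 -7.5 0 0 0; 0 0 -7.5 0 0 0; 0 0 -7.5 0 0 0"}}

```text
time: 22.68
tool_pos: [503.5, 110.3, 123.5]
tcp_rot: [-89.8, -0.0, -83.1]
ft_force: [-0.9, 0.3, -1.7]
finger_gap: 42.5
```

```bash
python3 - <<'E'
from h import *
q=readout.sense(); print({k:np.round(q[k],2) for k in("joint_pos","tool_pos","tcp_rot","ft_force","finger_gap")})
s=snap("scene"); cv2.imwrite("pics/a8.png",cv2.resize(s["image"][110:260,290:440],(600,600),interpolation=cv2.INTER_CUBIC))
E
```

```text
{'joint_pos': array([  6.66,  -3.21, 103.86,   0.  ,  79.19,  -0.28]), 'tool_pos': array([503.53, 110.31, 123.5 ]), 'tcp_rot': array([-89.84,  -0.  , -83.07]), 'ft_force': array([-0.87,  0.3 , -1.73]), 'finger_gap': np.float64(42.53)}
```

View pics/a8.png

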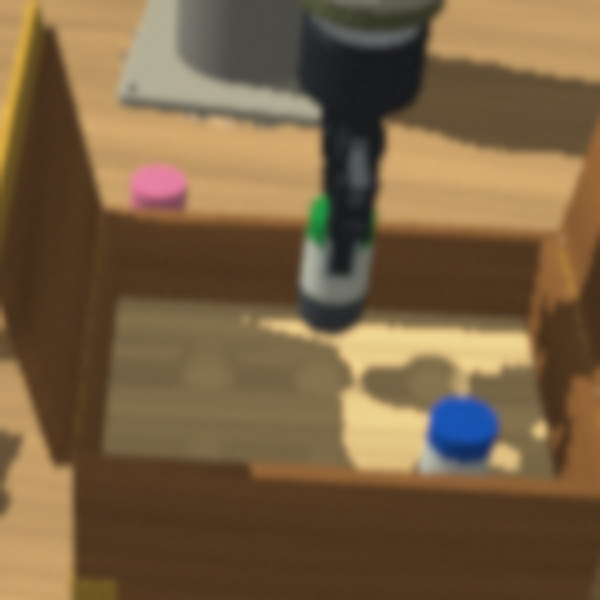

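Foot is at crop (331,318), above its hole at (318,370). Lower it in.

Call:
{"op": "move_arm", "data": {"motion": "0 0 -1.5 0 0 0; 0 0 -3 0 0 0; 0 0 -4 0 0 0; 0 0 -4.6 0 0 0; 0 0 -5 0 0 0; 0 0 -5.4 0 0 0; 0 0 -5.4 0 0 0"}}

```text
time: 23.32
tool_pos: [502.2, 110.2, 67.5]
tcp_rot: [-90.0, 0.0, -83.1]
ft_force: [-1.0, -0.2, -2.1]
finger_gap: 42.6
```

Call:
{"op": "move_arm", "data": {"motion": "0 0 -0.5 0 0 0; 0 0 -1 0 0 0; 0 0 -1.5 0 0 0; 0 0 -2 0 0 0; 0 0 -2.4 0 0 0; 0 0 -2.6 0 0 0; 0 0 -2.7 0 0 0; 0 0 -2.7 0 0 0"}}

```text
time: 23.98
tool_pos: [502.2, 110.1, 40.6]
tcp_rot: [-90.0, -0.0, -83.1]
ft_force: [0.2, 1.3, -2.6]
finger_gap: 42.8
```

Call:
{"op": "move_arm", "data": {"motion": "0 0 -0.2 0 0 0; 0 0 -0.2 0 0 0; 0 0 -0.2 0 0 0; 0 0 -0.2 0 0 0; 0 0 -0.2 0 0 0; 0 0 3 0 0 0; 0 0 7 0 0 0; 0 0 11 0 0 0; 0 0 15 0 0 0; 0 0 19 0 0 0", "fingers": 6.6}}

```text
time: 24.82
tool_pos: [501.9, 110.1, 232.9]
tcp_rot: [-90.0, 0.0, -83.1]
ft_force: [1.6, 0.0, -0.5]
finger_gap: 66.0
```

Call:
{"op": "move_arm", "data": {"motion": "0 0 4 0 0 0; 0 0 8 0 0 0; 0 -1 11 0 0 0; -0.8 -4.5 12 0 0 0; -1.9 -8.3 12 0 0 0; -3 -12.1 12 0 0 0; -4.1 -15.9 12 0 0 0; -5.2 -19.7 12 0 0 0; -6.3 -23.5 12 0 0 0; -7.4 -27.3 11 0 0 0"}}

```text
time: 25.65
tool_pos: [428.1, -164.8, 343.0]
tcp_rot: [-89.8, -0.1, -83.1]
ft_force: [1.3, -0.6, 0.1]
finger_gap: 66.3
```

Call:
{"op": "move_arm", "data": {"motion": "-1.1 -3.7 0 0 0 0; -2.2 -7.4 -1 0 0 0; -3.5 -11 -3 0 0 0; -4.7 -14.5 -5 0 0 0; -5 -16.1 -8 0 0 0; -5 -16.1 -12 0 0 0; -5 -16.1 -15 0 0 0; -5 -16.1 -15 0 0 0; -5 -16.1 -15 0 0 0"}}

```text
time: 26.4
tool_pos: [377.3, -322.8, 189.6]
tcp_rot: [-90.1, 0.2, -83.1]
ft_force: [0.9, -0.1, 1.1]
finger_gap: 66.4
```

```bash
python3 - <<'E'
from h import *
q=readout.sense(); print({k:np.round(q[k],2) for k in("joint_pos","tool_pos","tcp_rot","ft_force","finger_gap")})
for n in("top","scene"):
    s=snap(n)
    for c in caps(s):print(n,*c)
E
```

```text
{'joint_pos': array([-46.47,  -8.33, 101.63,   0.  ,  86.92, -53.4 ]), 'tool_pos': array([ 377.3 , -322.82,  189.63]), 'tcp_rot': array([-90.13,   0.18, -83.08]), 'ft_force': array([ 0.95, -0.09,  1.07]), 'finger_gap': np.float64(66.39)}
top red 195 [389.1 181.5] [ 604.1 -193.9  112. ]
top red 205 [415.9 181.7] [ 604.6 -268.4  112. ]
top blue 189 [246.3 184.2] [590.5 200.5 112. ]
top blue 58 [637.7 204.1] [ 551.4 -881.3  112. ]
top blue 370 [  8.4 265.6] [360.4 831.3 112. ]
top blue 342 [  5.5 313.5] [235.1 826.6 112. ]
top blue 275 [611.1 368.7] [ 113.5 -778.8  112. ]
top green 155 [278.7 217.3] [501.6 111.   90. ]
top green 153 [434.2 264.6] [ 377.1 -322.1   90. ]
scene red 207 [222.9 200.5] [ 634.6 -262.9  112. ]
scene red 207 [250.6 204.1] [ 634.  -189.1  112. ]
scene blue 47 [ 27.8 176.6] [ 646.  -814.7  112. ]
scene blue 189 [405.  216.8] [603.6 200.7 112. ]
scene blue 53 [  9.6 228.3] [ 826.9 -716.5  112. ]
scene green 95 [235.1 151.7] [ 389.5 -319.5   90. ]
scene green 158 [371.4 189. ] [485.2 109.1  90. ]
```

Green1 is home (its cap row equals the seated red's). Green2 hasn't moved; grip it.

Call:
{"op": "move_arm", "data": {"motion": "0 0 -4 0 0 0; 0 0 -7.5 0 0 0; 0 0 -10.5 0 0 0; 0 0 -13.5 0 0 0; 0 0 -15.5 0 0 0; 0 0 -17 0 0 0; 0 0 -17 0 0 0; 0 0 -17 0 0 0"}}

```text
time: 27.17
tool_pos: [379.6, -324.7, 22.8]
tcp_rot: [-89.9, -0.1, -83.0]
ft_force: [0.4, -0.1, 0.6]
finger_gap: 66.1
```

Call:
{"op": "move_arm", "data": {"motion": "0 0 0 0 0 0; 0 0 0 0 0 0; 0 0 0 0 0 0; 0 0 0 0 0 0; 0 0 0 0 0 0; 0 0 0 0 0 0; 0 0 0 0 0 0", "fingers": 3.6, "squeeze": 50}}

```text
time: 27.75
tool_pos: [379.9, -325.7, 23.8]
tcp_rot: [-89.8, -0.2, -83.1]
ft_force: [-1.3, 1.0, 7.3]
finger_gap: 43.2
```

Call:
{"op": "move_arm", "data": {"motion": "0 0 2 0 0 0; 0 0 5 0 0 0; 0 0 9 0 0 0; 0 0 13 0 0 0; 0 0 17 0 0 0; 0 0 21 0 0 0; 0 0 25 0 0 0; 0 0 29 0 0 0; 0 0 33 0 0 0; 1 3 33.5 0 0 0"}}

```text
time: 28.58
tool_pos: [388.6, -298.3, 365.6]
tcp_rot: [-89.6, -0.7, -83.3]
ft_force: [1.6, -0.2, -1.5]
finger_gap: 42.4
```

Call:
{"op": "move_arm", "data": {"motion": "1.4 3.6 0 0 0 0; 2.8 7.2 0 0 0 0; 4.2 10.8 0 0 0 0; 5.6 14.4 0 0 0 0; 7 18 0 0 0 0; 8.4 21.6 0 0 0 0; 9.8 25.2 0 0 0 0; 11.2 28.8 0 0 0 0; 12.4 32 0 0 0 0; 12.4 32.5 -2 0 0 0"}}

```text
time: 29.42
tool_pos: [514.9, 36.2, 340.7]
tcp_rot: [-89.5, 0.1, -82.8]
ft_force: [1.6, -0.2, -1.0]
finger_gap: 42.7
```

Call:
{"op": "move_arm", "data": {"motion": "0 0 -4 0 0 0; 0 0 -8 0 0 0; 0 0 -12 0 0 0; 0 0 -16 0 0 0; 0 0 -19 0 0 0; 0 0 -21.5 0 0 0; 0 0 -22.5 0 0 0; 0 0 -22.5 0 0 0; 0 0 -22.5 0 0 0; 0 0 -22.5 0 0 0"}}

```text
time: 30.25
tool_pos: [514.2, 31.1, 113.6]
tcp_rot: [-89.8, -0.0, -83.1]
ft_force: [-0.5, 0.5, -1.9]
finger_gap: 42.7
```

```bash
python3 - <<'E'
from h import *
q=readout.sense(); print({k:np.round(q[k],2) for k in("tool_pos","tcp_rot","ft_force","finger_gap")})
E
```

```text
{'tool_pos': array([514.21,  31.11, 113.65]), 'tcp_rot': array([-8.977e+01, -4.000e-02, -8.306e+01]), 'ft_force': array([-0.5 ,  0.5 , -1.92]), 'finger_gap': np.float64(42.68)}
```

Call:
{"op": "move_arm", "data": {"motion": "-0.05 0 -1 0 0 0; -0.05 0 -2 0 0 0; -0.05 0 -2.6 0 0 0; -0.05 0 -3 0 0 0; -0.05 0 -3.5 0 0 0; -0.05 0 -4 0 0 0; -0.05 0 -4.5 0 0 0; -0.05 0 -4.5 0 0 0"}}

```text
time: 30.92
tool_pos: [512.6, 31.2, 65.2]
tcp_rot: [-89.9, -0.0, -83.1]
ft_force: [6.3, -0.0, -5.9]
finger_gap: 43.3
```

Call:
{"op": "move_arm", "data": {"motion": "0.1 0 -0.4 0 0 0; 0.1 0 -0.8 0 0 0; 0.1 0 -1.2 0 0 0; 0.1 0 -1.6 0 0 0; 0.1 0 -1.8 0 0 0; 0.1 0 -1.9 0 0 0; 0.1 0 -1.9 0 0 0; 0.1 0 -1.9 0 0 0"}}

```text
time: 31.58
tool_pos: [512.7, 31.2, 46.6]
tcp_rot: [-90.0, 0.0, -83.1]
ft_force: [3.4, -0.2, -4.6]
finger_gap: 42.6
```

Call:
{"op": "move_arm", "data": {"motion": "0.1 0 -0.1 0 0 0; 0.1 0 -0.2 0 0 0; 0.1 0 -0.2 0 0 0"}}

```text
time: 31.83
tool_pos: [513.3, 31.1, 45.9]
tcp_rot: [-90.1, 0.0, -83.1]
ft_force: [-5.9, 0.1, 10.7]
finger_gap: 42.7
```

Call:
{"op": "move_arm", "data": {"motion": "0 0 0 0 0 0; 0 0 0 0 0 0; 0 0 0 0 0 0; 0 0 0 0 0 0; 0 0 4 0 0 0; 0 0 8 0 0 0; 0 0 12 0 0 0; 0 0 16 0 0 0; 0 0 20 0 0 0; 0 0 24 0 0 0", "fingers": 6.6}}

```text
time: 32.67
tool_pos: [513.3, 31.2, 286.7]
tcp_rot: [-90.0, 0.0, -83.1]
ft_force: [0.3, -0.8, 0.2]
finger_gap: 66.1
```

Call:
{"op": "move_arm", "data": {"motion": "-2 0 4 0 0 0; -5 0 8 0 0 0; -8 0 10 0 0 0; -10 0 10 0 0 0; -10 0 10 0 0 0", "fingers": 0}}

```text
time: 33.08
tool_pos: [412.1, 31.3, 389.1]
tcp_rot: [-89.6, -0.1, -83.0]
ft_force: [-0.8, 0.2, 0.1]
finger_gap: 5.0
```

```bash
python3 - <<'E'
from h import *
q=readout.sense(); print({k:np.round(q[k],2) for k in("tool_pos","tcp_rot","ft_force","finger_gap")})
for n in("top","scene"):
    s=snap(n)
    for c in caps(s):
        if c[0]=="green":print(n,*c)
print("exp",proj(snap("scene"),[512,30.6,112]),proj(s,[502.4,110,112]))
for h,ed in (("R",-1),("L",1)): pass
cv2.imwrite("pics/a9.png",np.vstack([cv2.resize(s["image"][90:270,190:500],(600,348),interpolation=cv2.INTER_CUBIC),cv2.resize(snap("top")["image"][130:290,140:450],(480,248),interpolation=cv2.INTER_CUBIC).copy() if 0 else cv2.copyMakeBorder(cv2.resize(snap("top")["image"][130:260,140:450],(600,250),interpolation=cv2.INTER_CUBIC),0,0,0,0,0)]))
E
```

```text
{'tool_pos': array([412.13,  31.31, 389.14]), 'tcp_rot': array([-8.962e+01, -7.000e-02, -8.305e+01]), 'ft_force': array([-0.79,  0.19,  0.1 ]), 'finger_gap': np.float64(4.99)}
top green 54 [309.1 215. ] [509.4  26.1  90. ]
top green 176 [278.4 217.6] [500.7 111.9  90. ]
scene green 145 [341.9 188.3] [498.5  28.4  90. ]
scene green 169 [371.6 188.5] [482.8 109.6  90. ]
exp (np.float64(342.4542749850002), np.float64(185.3046138623249)) (np.float64(372.01191137038796), np.float64(186.81609677633946))
```

View pics/a9.png

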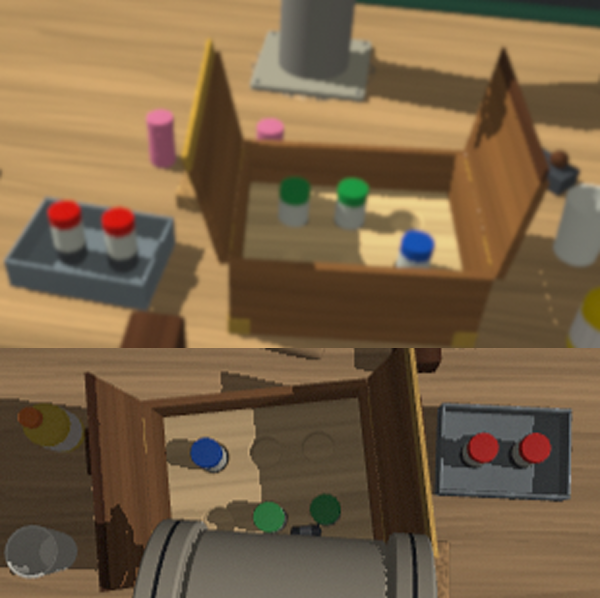

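Green2 is home as well; both reds stand in the tray at crop (482,450) and (535,448). Next is the left leaf: I'll go outside it with closed fingers, clear of the pull.

Call:
{"op": "move_arm", "data": {"motion": "0.8 3.4 0 0 0 0; 1.6 6.8 0 0 0 0; 2.4 10.2 0 0 0 0; 3.2 13.6 0 0 0 0; 4 17 0 0 0 0; 4.8 20.4 0 0 0 0; 5.6 23.8 0 0 0 0; 6.4 27.2 0 0 0 0; 7.2 30.8 0 0 0 0; 7.2 30.8 0 0 0 0"}}

```text
time: 34.12
tool_pos: [485.7, 344.5, 378.7]
tcp_rot: [-90.5, -0.1, -82.8]
ft_force: [1.6, 0.2, -1.6]
finger_gap: 0.0
```

Call:
{"op": "move_arm", "data": {"motion": "0 0 -4 0 0 0; 0 0 -8 0 0 0; 0 0 -12 0 0 0; 0 0 -15 0 0 0; 0 0 -16.5 0 0 0; 0 0 -16.5 0 0 0; 0 0 -16.5 0 0 0"}}

```text
time: 34.7
tool_pos: [485.1, 338.6, 217.5]
tcp_rot: [-90.2, -0.1, -83.1]
ft_force: [0.1, -0.4, -0.5]
finger_gap: 0.1
```

```bash
python3 - <<'E'
from h import *
q=readout.sense(); print({k:np.round(q[k],2) for k in("joint_pos","tool_pos","tcp_rot","ft_force","finger_gap")})
s=snap("scene");print(proj(s,q["tool_pos"]+[0,0,32]))
cv2.imwrite("pics/b1.png",cv2.resize(s["image"][40:280,380:560],(450,600),interpolation=cv2.INTER_CUBIC))
E
```

```text
{'joint_pos': array([29.95,  5.97, 84.63, -0.  , 89.66, 23.02]), 'tool_pos': array([485.08, 338.56, 217.52]), 'tcp_rot': array([-90.24,  -0.1 , -83.07]), 'ft_force': array([ 0.08, -0.38, -0.47]), 'finger_gap': np.float64(0.05)}
(np.float64(471.92201619792195), np.float64(150.84032202619193))
```

View pics/b1.png

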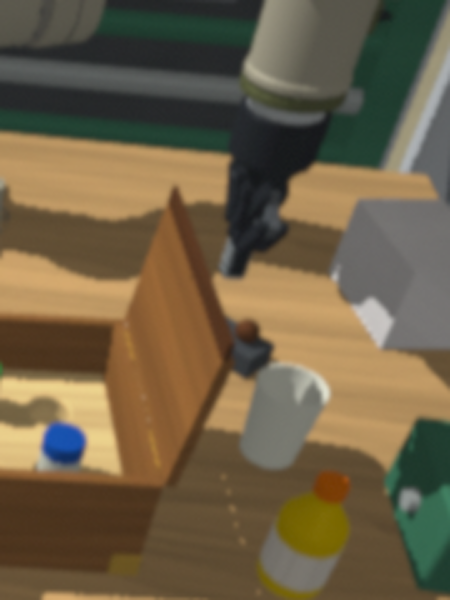

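Tip is at crop (233,272), about 45 mm outside the leaf and away from the cup. Swing the leaf in to about 45°.

Call:
{"op": "move_arm", "data": {"motion": "0.2 -1.5 0 0 0 0; 0.4 -3 0 0 0 0; 0.6 -4.8 0.2 0 0 0; 0.8 -6.4 0.2 0 0 0; 0.95 -7.9 0.1 0 0 0; 1.15 -9.6 -0.2 0 0 0; 1.35 -11.2 -0.8 0 0 0; 1.5 -12.7 -1.6 0 0 0; 1.7 -14.1 -2.5 0 0 0; 1.7 -14.1 -2.5 0 0 0"}}

```text
time: 35.58
tool_pos: [503.3, 195.2, 194.8]
tcp_rot: [-90.0, -0.1, -83.2]
ft_force: [-0.2, -0.3, -0.5]
finger_gap: 0.2
```

```bash
python3 - <<'E'
from h import *
q=readout.sense(); print({k:np.round(q[k],2) for k in("joint_pos","tool_pos","tcp_rot","ft_force","finger_gap")})
for n in("top","scene"):
    s=snap(n)
    for c in caps(s):
        if c[0]!="blue":print(n,*c)
cv2.imwrite("pics/b2.png",np.hstack([cv2.resize(s["image"][60:280,260:500],(400,367)),cv2.resize(snap("top")["image"][130:280,140:300],(390,367))]))
E
```

```text
{'joint_pos': array([ 1.579e+01, -1.850e+00,  9.500e+01, -5.000e-02,  8.683e+01,
        9.010e+00]), 'tool_pos': array([503.26, 195.16, 194.79]), 'tcp_rot': array([-8.997e+01, -5.000e-02, -8.321e+01]), 'ft_force': array([-0.15, -0.31, -0.51]), 'finger_gap': np.float64(0.21)}
top red 196 [389.1 181.5] [ 604.  -194.1  112. ]
top red 206 [416.  181.6] [ 604.8 -268.5  112. ]
top green 176 [278.3 217.5] [501.1 112.   90. ]
scene red 206 [222.9 200.4] [ 634.5 -263.   112. ]
scene red 206 [250.6 204.2] [ 634.1 -189.1  112. ]
scene green 145 [341.9 188.3] [498.5  28.4  90. ]
scene green 167 [371.8 188.5] [482.9 109.9  90. ]
```

View pics/b2.png

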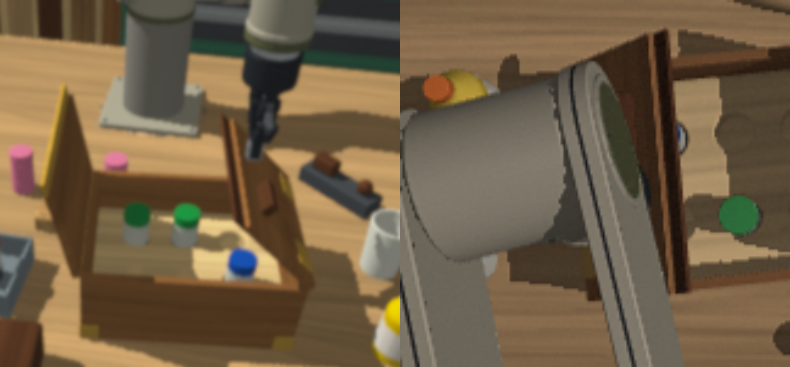

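The leaf stands at about 55° with no force; nothing green was hidden on the left. Now I'll nudge the flanged leaf to about 80° to check behind it too.

Call:
{"op": "move_arm", "data": {"motion": "-0.4 2 4 0 0 0; -0.4 2 8 0 0 0; -0.4 2 12 0 0 0; -0.4 2 16 0 0 0; 0 0 19 0 0 0; 0.4 -3.5 19.5 0 0 0; 0.8 -7.5 19.5 0 0 0; 1.2 -11.5 19.5 0 0 0; 1.6 -15.5 19.5 0 0 0; 2 -19.5 19.5 0 0 0"}}

```text
time: 36.57
tool_pos: [522.9, 2.1, 391.3]
tcp_rot: [-89.9, -0.0, -83.0]
ft_force: [1.1, -1.0, -0.7]
finger_gap: 0.1
```

Call:
{"op": "move_arm", "data": {"motion": "0.4 -4 0 0 0 0; 0.8 -8 0 0 0 0; 1.2 -11.7 0 0 0 0; 1.8 -13.7 0 0 0 0; 1.8 -13.7 -4 0 0 0; 1.8 -13.7 -8 0 0 0; 1.8 -13.7 -12 0 0 0; 1.8 -13.7 -15 0 0 0; 1.8 -13.7 -16.8 0 0 0; 1.8 -13.7 -16.8 0 0 0"}}

```text
time: 37.4
tool_pos: [538.6, -132.4, 217.1]
tcp_rot: [-90.4, 0.2, -83.0]
ft_force: [-0.6, 0.6, -0.6]
finger_gap: 0.2
```

Call:
{"op": "move_arm", "data": {"motion": "-0.2 1.5 0 0 0 0; -0.4 3 0 0 0 0; -0.6 4.5 0 0 0 0; -0.7 6 0 0 0 0; -0.9 7.5 0 0 0 0; -1.1 9 0 0 0 0; -1.1 9 0 0 0 0; -1.1 9 0 0 0 0"}}

```text
time: 38.07
tool_pos: [531.1, -42.8, 224.7]
tcp_rot: [-89.8, -0.1, -82.9]
ft_force: [-0.1, 0.0, 0.4]
finger_gap: -0.0
```

```bash
python3 - <<'E'
from h import *
q=readout.sense(); print({k:np.round(q[k],2) for k in("joint_pos","tool_pos","tcp_rot","ft_force","finger_gap")})
for n in("top","scene"):
    s=snap(n)
    for c in caps(s):
        if c[0]!="blue":print(n,*c)
    h=cv2.cvtColor(s["image"],cv2.COLOR_BGR2HSV)
    if n=="top":
        m=cv2.inRange(h,(20,150,90),(30,255,255)); ys,xs=np.nonzero(m[120:280,320:390]); print("brass cols",xs.min()+320,xs.max()+320,ys.min()+120,ys.max()+120) if len(xs) else 0
cv2.imwrite("pics/b3.png",np.vstack([cv2.resize(s["image"][60:260,190:500],(500,322)),cv2.resize(snap("top")["image"][130:290,200:450],(500,278))[:, :]]))
E
```

```text
{'joint_pos': array([-1.013e+01, -3.850e+00,  9.382e+01,  1.000e-02,  8.979e+01,
       -1.719e+01]), 'tool_pos': array([531.08, -42.83, 224.73]), 'tcp_rot': array([-8.977e+01, -6.000e-02, -8.294e+01]), 'ft_force': array([-0.13,  0.03,  0.44]), 'finger_gap': np.float64(-0.04)}
top red 208 [416.  181.6] [ 604.9 -268.5  112. ]
top green 116 [278.1 217.6] [501.  112.6  90. ]
brass cols 323 336 133 237
scene red 208 [222.9 200.5] [ 634.8 -262.9  112. ]
scene red 207 [250.6 204.1] [ 634.  -189.1  112. ]
scene green 145 [341.9 188.3] [498.5  28.4  90. ]
scene green 143 [371.8 189.2] [485.8 110.3  90. ]
```

View pics/b3.png

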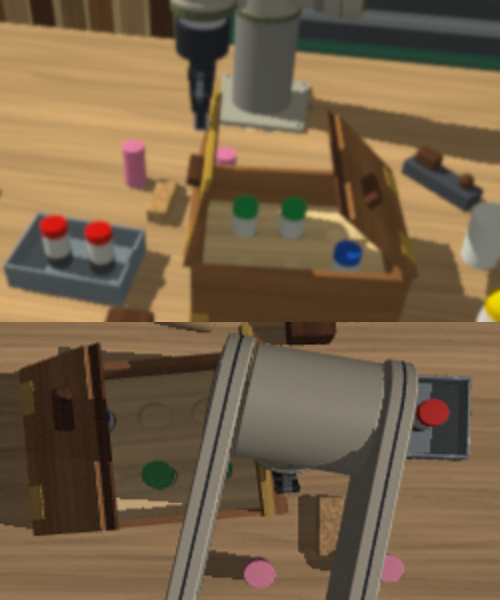

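No green appears near the leaves, and the flanged leaf stands about upright. Back to the rebated leaf to press it down.

Call:
{"op": "move_arm", "data": {"motion": "0 -1.5 2 0 0 0; 0 -2 6 0 0 0; 0 -2 10 0 0 0; 0 -2 14 0 0 0; 0 -2 17 0 0 0; -0.4 1.5 18 0 0 0; -0.8 5.5 18 0 0 0; -1.3 9.5 18 0 0 0; -1.8 13.5 18 0 0 0; -2.3 17.5 18 0 0 0"}}

```text
time: 39.05
tool_pos: [506.6, 132.2, 402.1]
tcp_rot: [-90.0, 0.0, -83.2]
ft_force: [1.2, 0.1, -0.0]
finger_gap: -0.1
```

Call:
{"op": "move_arm", "data": {"motion": "-0.4 3.8 0 0 0 0; -0.7 7.4 -1 0 0 0; -0.7 7.4 -5 0 0 0; -0.7 7.4 -9 0 0 0; -0.7 7.4 -13 0 0 0; -0.7 7.4 -16 0 0 0; -0.7 7.4 -18 0 0 0; -0.7 7.4 -18 0 0 0; -0.7 7.4 -18 0 0 0"}}

```text
time: 39.8
tool_pos: [499.3, 204.5, 221.1]
tcp_rot: [-90.2, -0.0, -83.1]
ft_force: [-0.5, 0.3, 1.4]
finger_gap: -0.1
```

```bash
python3 - <<'E'
from h import *
q=readout.sense(); print({k:np.round(q[k],2) for k in("tool_pos","tcp_rot","ft_force")})
p=q["tool_pos"]-[552,116,0]; print("chest",p[0]*.993+p[1]*.12,-p[0]*.12+p[1]*.993,"real z",p[2]+34)
for n in("top","scene"):
    for c in caps(snap(n)): print(n,*c) if c[0]=="green" else 0
E
```

```text
{'tool_pos': array([499.28, 204.49, 221.1 ]), 'tcp_rot': array([-9.015e+01, -3.000e-02, -8.311e+01]), 'ft_force': array([-0.49,  0.32,  1.36])}
chest -41.73491685580613 94.20117795024103 real z 255.09916135304374
scene green 145 [341.9 188.3] [498.5  28.4  90. ]
scene green 144 [371.8 189.2] [485.6 110.2  90. ]
```

Call:
{"op": "move_arm", "data": {"motion": "0 -0.3 -1.4 0 0 0; 0.1 -0.6 -2.7 0 0 0; 0.2 -1.9 -4 0 0 0; 0.4 -3.1 -5.2 0 0 0; 0.5 -4.1 -6.6 0 0 0; 0.6 -4.9 -8.1 0 0 0; 0.7 -5.7 -9.4 0 0 0; 0.8 -6.4 -10.3 0 0 0; 0.9 -7 -10.8 0 0 0; 0.9 -7 -10.8 0 0 0"}}

```text
time: 40.73
tool_pos: [508.3, 133.6, 112.5]
tcp_rot: [-90.1, -0.0, -83.1]
ft_force: [-0.7, 0.0, 0.1]
finger_gap: -0.4
```

Call:
{"op": "move_arm", "data": {"motion": "0 0 -0.3 0 0 0; 0 0 -0.6 0 0 0; 0 0 -0.8 0 0 0; 0 0 -0.8 0 0 0"}}

```text
time: 41.07
tool_pos: [509.4, 135.4, 106.6]
tcp_rot: [-89.9, -0.0, -83.0]
ft_force: [0.8, -2.3, 2.3]
finger_gap: 0.1
```

Call:
{"op": "move_arm", "data": {"motion": "0 0 -0.2 0 0 0; 0 0 -0.4 0 0 0; 0 0 -0.6 0 0 0; 0 0 -0.6 0 0 0; 0 0 -0.6 0 0 0"}}

```text
time: 41.48
tool_pos: [510.0, 135.5, 106.0]
tcp_rot: [-89.8, -0.0, -83.0]
ft_force: [-22.5, -6.2, 44.2]
finger_gap: 0.4
```

Hard stop at 44 N: the rebated leaf is right down. Retract and go outside the flanged leaf.

Call:
{"op": "move_arm", "data": {"motion": "0 0 2 0 0 0; 0 0 6 0 0 0; 0 0 10 0 0 0; 0 0 14 0 0 0; 0 0 18 0 0 0; 0 0 22 0 0 0; 0 0 26 0 0 0; 0 -1 29 0 0 0; 0.5 -4.5 29 0 0 0; 1 -8.5 29 0 0 0"}}

```text
time: 42.32
tool_pos: [519.8, 51.4, 393.3]
tcp_rot: [-89.6, -0.0, -82.8]
ft_force: [-0.0, -1.0, -1.7]
finger_gap: -0.0
```

Call:
{"op": "move_arm", "data": {"motion": "0.5 -4 0 0 0 0; 1 -8 0 0 0 0; 1.5 -12 0 0 0 0; 2.1 -16.1 0 0 0 0; 2.1 -16.1 -3 0 0 0; 2.1 -16.1 -7 0 0 0; 2.1 -16.1 -11 0 0 0; 2.1 -16.1 -15 0 0 0; 2.1 -16.1 -17 0 0 0; 2.1 -16.1 -17 0 0 0"}}

```text
time: 43.15
tool_pos: [536.4, -109.4, 213.0]
tcp_rot: [-90.5, 0.2, -83.0]
ft_force: [-0.0, 0.4, -1.0]
finger_gap: -0.0
```

```bash
python3 - <<'E'
from h import *
q=readout.sense(); print({k:np.round(q[k],2) for k in("tool_pos","tcp_rot","ft_force")})
p=q["tool_pos"]-[552,116,0]; print("chest",p[0]*.993+p[1]*.12,-p[0]*.12+p[1]*.993,"real z",p[2]+35)
for n in("top","scene"):
    s=snap(n)
    for c in caps(s): print(n,*c) if c[0]!="blue" else 0
cv2.imwrite("pics/b4.png",np.vstack([cv2.resize(s["image"][60:260,190:500],(500,322)),cv2.resize(snap("top")["image"][130:290,200:450],(500,278))[:, :]]))
E
```

```text
{'tool_pos': array([ 536.37, -109.43,  213.05]), 'tcp_rot': array([-90.54,   0.25, -83.05]), 'ft_force': array([-0.01,  0.37, -0.96])}
chest -42.57459102059998 -221.97584534376995 real z 248.04563644563447
top green 123 [307.4 213.2] [514.3  31.   90. ]
scene red 208 [222.9 200.5] [ 634.7 -262.8  112. ]
scene red 206 [250.6 204.2] [ 634.1 -189.1  112. ]
scene green 145 [341.9 188.3] [498.5  28.4  90. ]
```

Call:
{"op": "move_arm", "data": {"motion": "-0.2 2 0.3 0 0 0; -0.5 4.2 0.5 0 0 0; -0.7 6 0.5 0 0 0; -0.9 7.5 0.4 0 0 0; -1.1 9.1 0 0 0 0; -1.3 10.7 -0.6 0 0 0; -1.5 12.2 -1.4 0 0 0; -1.7 13.6 -2.3 0 0 0; -1.8 14.9 -3.5 0 0 0; -2 16.1 -4.7 0 0 0"}}

```text
time: 44.13
tool_pos: [522.4, 51.1, 175.7]
tcp_rot: [-89.6, -0.1, -83.1]
ft_force: [2.8, -2.0, 1.6]
finger_gap: 0.2
```

Call:
{"op": "move_arm", "data": {"motion": "-0.1 0.9 -1.4 0 0 0; -0.2 1.8 -2.9 0 0 0; -0.3 2.5 -4.2 0 0 0; -0.4 3 -5.2 0 0 0; -0.4 3.4 -5.7 0 0 0; -0.4 3.4 -6 0 0 0; -0.4 3.4 -6 0 0 0; -0.4 3.4 -6 0 0 0"}}

```text
time: 44.8
tool_pos: [515.9, 84.1, 113.0]
tcp_rot: [-90.0, 0.0, -83.1]
ft_force: [0.0, -0.7, -0.0]
finger_gap: -0.0
```

Call:
{"op": "move_arm", "data": {"motion": "0 0 -0.3 0 0 0; 0 0 -0.6 0 0 0; 0 0 -0.8 0 0 0; 0 0 -1 0 0 0; 0 0 -1.2 0 0 0; 0 0 -1.2 0 0 0; 0 0 -1.2 0 0 0"}}

```text
time: 45.38
tool_pos: [516.9, 84.2, 106.1]
tcp_rot: [-89.8, -0.0, -83.1]
ft_force: [-19.8, -1.2, 37.9]
finger_gap: 0.5
```

Hard stop at the same height (106.1), 38 N. Retract to one side and take a last look.

Call:
{"op": "move_arm", "data": {"motion": "0 0 2 0 0 0; 0 0 6 0 0 0; 0 0 10 0 0 0; 0 0 14 0 0 0; 0 0 17 0 0 0; -1 3.5 18 0 0 0; -2 7 18 0 0 0; -3 10.5 18 0 0 0; -4 14 18 0 0 0; -5 17.5 18 0 0 0"}}

```text
time: 46.22
tool_pos: [465.3, 260.4, 280.9]
tcp_rot: [-90.0, 0.0, -83.1]
ft_force: [0.7, 0.3, 0.4]
finger_gap: 0.2
```

Call:
{"op": "move_arm", "data": {"motion": "-2 3.5 0 0 0 0; -4 7 0 0 0 0; -6 10.5 0 0 0 0; -8 14 0 0 0 0; -10 17.5 0 0 0 0; -12 21 0 0 0 0; -14 24 0 0 0 0; -14 24 0 0 0 0; -14 24 0 0 0 0; -14 24 0 0 0 0"}}

```text
time: 47.05
tool_pos: [326.0, 498.9, 280.4]
tcp_rot: [-90.0, -0.0, -83.0]
ft_force: [0.1, 0.4, 0.2]
finger_gap: -0.7
```

```bash
python3 - <<'E'
from h import *
q=readout.sense(); print({k:np.round(q[k],2) for k in("time","tool_pos","qd","ft_force")})
im=[]
for n in("scene","top"):
    s=snap(n); im.append(s["image"])
    for c in caps(s): print(n,*c) if c[0]!="blue" else 0
cv2.imwrite("pics/b5.png",np.vstack([cv2.resize(im[0][90:280,160:520],(600,317),interpolation=cv2.INTER_CUBIC),cv2.resize(im[1][130:290,150:450],(525,280),interpolation=cv2.INTER_CUBIC) if 0 else cv2.resize(im[1][130:280,140:450],(600,283),interpolation=cv2.INTER_CUBIC)]))
E
```

```text
{'time': np.float64(47.05), 'tool_pos': array([326.  , 498.85, 280.45]), 'qd': array([-1.54, -0.78,  0.39,  0.06,  0.04, -0.03]), 'ft_force': array([0.06, 0.43, 0.23])}
scene red 208 [222.9 200.5] [ 634.7 -262.8  112. ]
scene red 208 [250.5 204.2] [ 634.1 -189.2  112. ]
top red 195 [389.2 181.5] [ 604.  -194.2  112. ]
top red 201 [416.1 181.5] [ 605.1 -268.9  112. ]
```

View pics/b5.png

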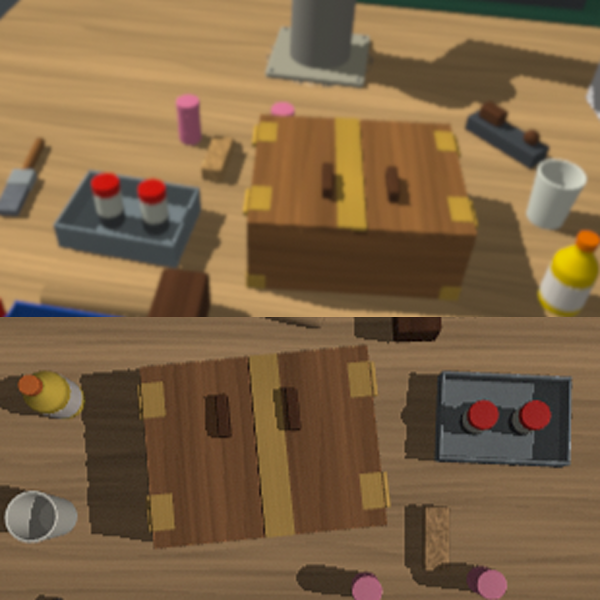

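The chest is shut flat with the brass flange lapping on top (lower crop column 270). Both reds stand in the tray at (482,415) and (535,415), no greens are left on the bench, and the bystanders look unmoved.

```bash
python3 -c "
from h import *
r.hand_in(); print(readout.sense()['time'])"
```

```text
the job is handed in; nothing more can be done
the job is handed in; nothing more can be done
```

The job is done and handed in at about 47 s. Both red-capped empties stand in the grey tray. The two green-capped tubes that were present are in rack holes, blue was not touched, and the chest is shut.

**Leaves:** I shut the rebated leaf first, while the flanged leaf was about upright. I had swung the flanged leaf in from its start angle beforehand to look for greens behind it. Both leaves were pressed to a hard stop at the same height, at 44 N and 38 N. The last pictures show them flat, with the brass flange on top.

**Tubes:** Before closing, the green caps showed at the height of a seated tube. Green2 rubbed lightly, about 6 N, while going in.

**Bench:** The final views show no green left on the bench and the other things where they were; that last point is by eye, I did not measure it.

**What disagreed:** The reported TCP height read about 35 mm lower than the real fingertips. The first grasp closed above red1's cap for this reason. After finding this by picture and touch, I corrected every later height for it.

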